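# Bed the slim drip tray against its rail and end stop

### The job

The slim steel drip tray lies askew on the coffee counter with an espresso cup standing on it. Push its long near side, at two points as needed, until it lies parallel and flush against the long aluminium rail and you feel it bear firmly on it; then slide it along the rail to the left (as the robot sees it) until its end meets the rail's end stop, leaving it flush with both. Feel your way gently so that the stuck-down rail is never rammed, keep the tray flat on the counter and the cup standing on it, and leave the other things alone.

Things in the scene. Friction and masses are not known exactly. Their poses are not given: they have to be found in the camera images.
- tray: Slim steel drip tray, closed hollow block with black slots on top: 85 (x) x 340 (y) x 28 mm (z), loose, 0.32 to 0.63 kg. Origin: centre of its underside; x points across it to the rail, y along it to the left, z up. Slides at roughly 2 to 6 N (differs each time). Pushed within 60 mm of its middle it swings about its far end; pushed nearer one end, its other end swings back.
- tray_back_left (a point): Left rear corner of the tray (the rail side), at 14 mm height: tray frame (42.5, 170, 14) mm.
- tray_back_right (a point): Right rear corner of the tray (the rail side), at 14 mm height: tray frame (42.5, -170, 14) mm.
- rail: Fixed aluminium rail beyond the tray, 560 mm long (y), 32 high, 8 thick. Origin: at counter height, middle of the face towards the tray; x points away from the tray, y along it to the left, z up. End stop: block on its left end, x -60 to 0, 32 mm high; its face for the tray's left end is at y = +250 mm. Hard but only stuck down: never over 25 N; meeting it at 12 mm/s can already peak at 20 N.
- cup: White espresso cup standing near the middle of the tray, 60 mm across the rim, 48 mm high, 0.10 kg. Origin: centre of its underside.
- pitcher: Steel milk pitcher, 90 mm high, standing to the left; bystander.
- tamper: Dark steel coffee tamper, 58 mm across, 85 mm high; bystander near the robot on the left.
- spoon: Steel spoon 130 mm long lying between robot and tray; bystander.
- saucer: White saucer 110 mm across, 16 mm high, to the near right of the tray; bystander.
- pan: Open steel pan 170 x 110 x 70 mm on the right; bystander.
- paper_cup: Paper cup, 76 mm across, 90 mm high, behind the rail; bystander.
- jar: Amber glass jar with steel lid, 72 mm across, 110 mm high, behind the rail; bystander.
There are look-alikes about, which are no part of the job. What is shaped like the cup but orange is not meant.

How it is judged:
By the outcome, as a careful person would: the job done as asked, in the order asked, and still so for the second after the job is handed in, with the robot touching nothing.
It also fails if it takes over 72 s, if anything falls off the work surface, if the arm or the gripper's body presses on something with over 40 N, if the wrist force passes 120 N, or if a joint passes its speed limit or range.

### The arm

A 6-joint arm with a two-finger parallel gripper is mounted at the origin on the work surface. World frame = base frame: x ahead of the robot, y to its left, z up, the work surface at z = 0. Lengths are in mm, angles in rad, forces in N, time in s.
With the tool pointing down it reaches from about 250 to 775 mm from the base axis. Payload 4 kg.
Tool frame: the origin (TCP) lies at the very end of the fingers, on their centre line; the grasp point (between the pads) lies r.grip_point_offset behind it (r.grip_point_offset is the distance from the TCP to the grasp point, in mm); z points along the fingers, y is the line along which they close (so a half turn about z gives the same grasp; the last joint's range is limited). The gripper opens to 94 mm and grips with 3 to 60 N. Pads are 16 mm wide; open, the fingers measure 119 mm over their backs; the gripper's body (75 mm by 177 mm) begins 78 mm behind the grasp point.
Start: joints at [-1.318, 0.087, 1.371, -0, 1.684, -0.103], TCP at [191.586, -515.573, 205.506] pointing down, gripper open.
Joint ranges: [-3.1, 3.1], [-0.76, 2.03], [0.27, 2.55], [-1.08, 4.22], [0.17, 2.65], [-2.57, 2.57]. Speed limits (rad/s): [2.79, 2.79, 3.14, 3.14, 3.14, 3.14].

### API

Orientations are given as a unit quaternion [x, y, z, w].
In Python, from station import observe, grab_frame, calibration, job, r gives the robot as it stands.
- The arm moves only by the shell command python3 -m crank 'ROWS'. ROWS is JSON, a list of rows, each an object of numbers: "dx", "dy", "dz": the shift along the world's x, y, z in units of 40 mm (1.0 is 40 mm); "rx", "ry", "rz": the turn, a rotation vector about the world's x, y, z in units of 6 degrees (1.0 is 6 degrees); "hand": the closure, from 0 (fully open) to 1 (shut). A call has exactly 8 rows; each row shifts and turns the commanded pose from where the row before left it; what a row does not reach is not made up. A row lasts 1/12 s, in which the tool goes at most 41.7 mm and 7.16 degrees, less where a joint would pass 70% of its speed; a pose out of reach is approached as far as the arm can. A call is refused whole if a number of a shift passes 1 or a number of a turn 1, either way. A call with a gripper value outside its range is refused whole. The fingers move at their own pace and stop on an object; the grip force is fixed at half the most. Time passes only in rows, so rows that do not move let the fingers close, or fill a call up. It gives the time, the measured TCP pose, the force, the opening and the grip force at its end, in the units of the state.
- observe(): the state, without advancing time (a new reading comes with each control period).
- grab_frame(name): name is "scene" or "side" or "wrist"; returns the picture (384x512x3 uint8, red, green, blue); there is no depth.
- calibration(name): a dict with "intrinsics" (3x3 intrinsics, pixels), "view" (4x4, takes a point from world to camera coordinates). Camera axes: x right, y down, z forward; pixel columns grow to the right and rows downward; lengths in mm; the calibration is good to about 2 mm. A picture is of the moment at which its call begins: read the wrist's pose just before it. calibration takes no time and is no camera call; for the wrist camera it gives the pose at the moment of the call.
- job.job_done(): hands the job in; it is judged then, once.
The state is a dict: "t": time; "joint_pos": joint angles; "joint_velocities": joint speeds; "effort": joint torques, N m; "eef_pos": TCP position; "tool_rot": TCP orientation; "contact_force": force on the tool from outside, world axes, zero at the start; "wrist_torque": the same for the moment, N m; "finger_gap": finger opening in mm; "grasp_force": force on a finger pad.
Only numpy, scipy, OpenCV 4.12 (cv2) and the standard library are available. Lean on these libraries where they do the work, as an engineer would, in place of code of your own. Each camera call takes 0.05 s, during which the arm holds its last target. There are 200 camera calls.

## Working session

There is one attempt and no reset: what is moved stays moved. The work goes in short steps, Python scripts to look and compute and a shell command to move; the robot and the scene stay as the last step left them, time stands still between calls to the robot, and variables do not carry over. Pictures are saved under pics/ and viewed, at most 10 in all, crops included, and the job is handed in when it is done.

```bash
mkdir -p pics; ls
python3 - <<'E'
from station import observe, grab_frame, calibration, r
import cv2,numpy as np
for n in("scene","side"):
    f=grab_frame(n); cv2.imwrite(f"pics/{n}0.png",f[:,:,::-1])
    c=calibration(n); print(n,np.round(c["intrinsics"],1).tolist(),np.round(c["view"],3).tolist())
print(observe(), r.grip_point_offset)
E
```

```text
pics
scene [[368.7, 0.0, 254.1], [0.0, 368.7, 191.4], [0.0, 0.0, 1.0]] [[-0.542, 0.84, 0.016, 320.102], [0.71, 0.468, -0.526, -338.043], [-0.45, -0.274, -0.85, 1329.792], [0.0, 0.0, 0.0, 1.0]]
side [[421.2, 0.0, 251.9], [0.0, 421.2, 184.3], [0.0, 0.0, 1.0]] [[-0.793, -0.609, 0.012, 398.668], [-0.381, 0.481, -0.79, 284.414], [0.476, -0.631, -0.613, 1172.119], [0.0, 0.0, 0.0, 1.0]]
{'t': 0.1, 'joint_pos': array([-1.31810484e+00,  8.78810140e-02,  1.37204371e+00,  9.50855246e-06,
        1.68360503e+00, -1.03083644e-01]), 'joint_velocities': array([-0.00077317, -0.00146751, -0.00279951, -0.00198352, -0.00053184,
       -0.0013839 ]), 'effort': array([ 1.75293644e-03, -3.41251230e+01, -3.03302228e+01,  7.17891078e-02,
        3.03757098e-02, -9.32046078e-05]), 'eef_pos': array([ 191.46214501, -515.09188818,  204.45140589]), 'tool_rot': array([ 9.84219130e-01,  1.76951310e-01, -6.76723108e-05, -9.66192965e-04]), 'contact_force': array([-0.84178932,  0.65775035,  0.69008162]), 'wrist_torque': array([-0.00297526, -0.02118055,  0.01384528]), 'grasp_force': 0.0, 'finger_gap': 93.60671869111029} 18.8
```

View pics/scene0.png

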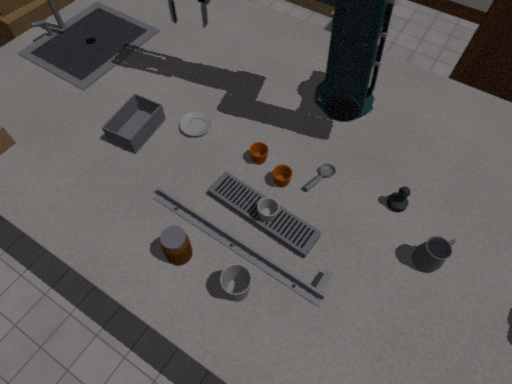

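View pics/side0.png

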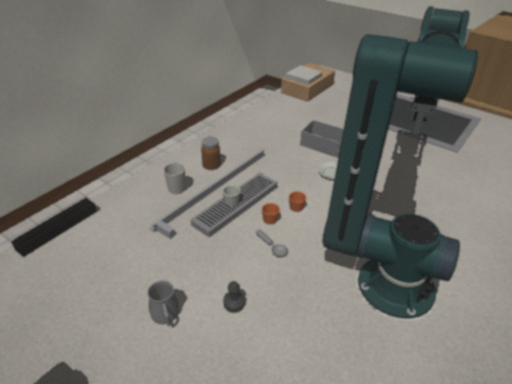

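Scene view: the tray runs from about (215,180) to (310,245) with the white cup on it at (267,209). The rail runs from (155,192) to (320,298), with its stop at (322,280). For the cup, the candidates are the white one on the tray at (267,209), orange ones at (259,153) and (283,176), and the paper cup at (236,282). The tray could only be confused with the rail or the pan. I choose the slotted tray carrying the white cup, and the close crop will check that.

```bash
cat > h.py <<'E'
import numpy as np
from station import calibration
def ray(n,uv,z):
    c=calibration(n);K=np.array(c["intrinsics"]);V=np.array(c["view"])
    d=V[:3,:3].T@np.linalg.inv(K)@[uv[0],uv[1],1];o=-V[:3,:3].T@V[:3,3]
    return (o+d*(z-o[2])/d[2])[:2]
def proj(n,p):
    c=calibration(n);q=np.array(c["intrinsics"])@(np.array(c["view"])@[*p,1])[:3];return q[:2]/q[2]
E
python3 - <<'E'
import cv2
a=cv2.imread("pics/scene0.png")[140:305,145:340]
cv2.imwrite("pics/c1.png",cv2.resize(a,None,fx=3.6,fy=3.6,interpolation=cv2.INTER_CUBIC))
a=cv2.imread("pics/side0.png")[140:265,140:320]
cv2.imwrite("pics/c2.png",cv2.resize(a,None,fx=4,fy=4,interpolation=cv2.INTER_CUBIC))
E
```

```text
(no output)
```

View pics/c1.png

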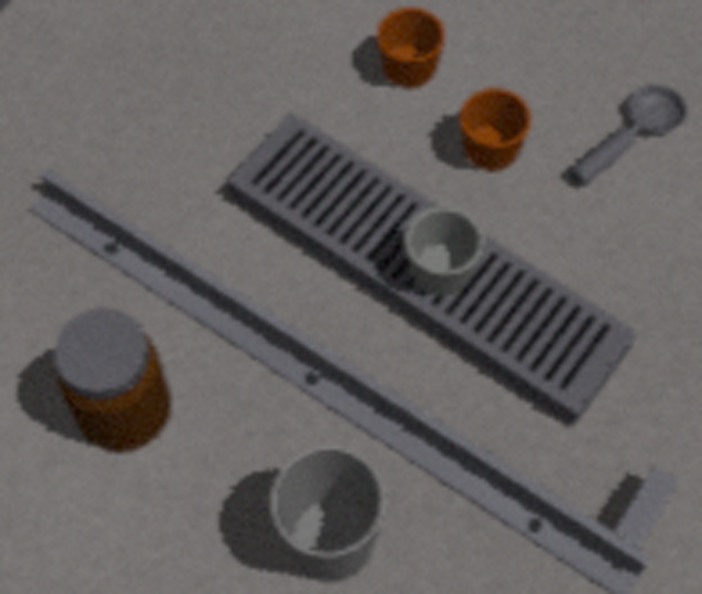

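View pics/c2.png

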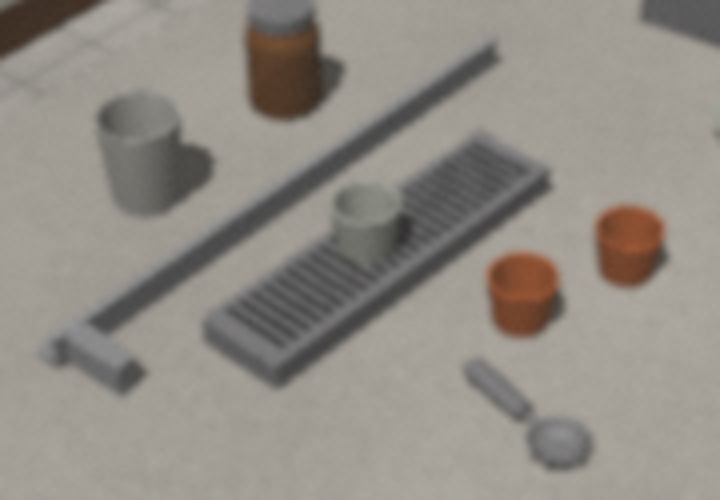

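Scene crop: tray top corners at about (290,115), (225,187), (572,412), (633,333), and the white cup at (443,240) is clearly standing on the tray. The rail's top front edge runs (47,172)-(645,562) and the stop is near (660,490). The side crop agrees: tray corners (207,325), (278,372), (549,172), (480,135). Two orange cups and the spoon lie on the near side.

Run:
```python
from h import *
S=lambda p:(145+p[0]/3.6-.4,140+p[1]/3.6-.4)
D=lambda p:(140+p[0]/4-.4,140+p[1]/4-.4)
def pr(l,n,f,ps,z):
    q=[ray(n,f(p),z) for p in ps]; print(l,n,np.round(q,0).tolist()); return np.array(q)
T=[]
for n,f,ps in(("scene",S,[(290,115),(225,187),(572,414),(633,333)]),("side",D,[(549,170),(480,133),(207,322),(278,372)])):
    q=pr("tray NR RR RL NL",n,f,ps,28); d=q[2:][::-1]-q[:2]; print(q.mean(0),np.degrees(np.arctan2(-d[:,0],d[:,1])),np.linalg.norm(d,axis=1))
for n,f,ps in(("scene",S,[(47,172),(645,562)]),("side",D,[(495,44),(95,322)])):
    q=pr("rail R L",n,f,ps,32); d=q[1]-q[0]; print(np.degrees(np.arctan2(-d[0],d[1])),np.linalg.norm(d))
pr("stop",'side',D,[(92,322),(140,365),(122,375),(68,335)],32)
pr("orange","scene",S,[(490,150),(408,70)],5)
pr("orange","side",D,[(522,322),(628,270)],5)
pr("cup rim","scene",S,[(443,240)],76);pr("spoon","scene",S,[(575,178),(655,108)],5)
```

```text
tray NR RR RL NL scene [[514.0, -154.0], [601.0, -157.0], [619.0, 174.0], [535.0, 181.0]]
[567.38650201  11.01579452] [-3.61659902 -3.01919145] [336.26910441 331.68718469]
tray NR RR RL NL side [[512.0, -156.0], [593.0, -163.0], [611.0, 175.0], [529.0, 182.0]]
[561.30093188   9.43636571] [-2.94171719 -3.07243391] [338.71497483 338.07114632]
rail R L scene [[671.0, -284.0], [689.0, 269.0]]
-1.7991665596434765 554.1194580981794
rail R L side [[666.0, -285.0], [677.0, 232.0]]
-1.1750336035275069 517.9531952770769
stop side [[679.0, 234.0], [614.0, 244.0], [617.0, 261.0], [683.0, 256.0]]
orange scene [[437.0, -2.0], [405.0, -106.0]]
orange side [[429.0, -1.0], [396.0, -109.0]]
cup rim scene [[570.0, 29.0]]
spoon scene [[422.0, 72.0], [320.0, 96.0]]
```

Tray centre is about (564,10) with yaw about -3.1°. The rail face passes about x=675 at y=0 with yaw about -1.5°. The gap is roughly 68 mm and the stop face is near y≈240. I'll push with both open fingers, about ±53 mm along the rail direction. Moving above the near side now.

```bash
R='';python3 -m crank '[{"dx":0.47,"dy":0.82,"dz":-0.06,"rz":-0.228,"hand":0},{"dx":0.47,"dy":0.82,"dz":-0.06,"rz":-0.228,"hand":0},{"dx":0.47,"dy":0.82,"dz":-0.06,"rz":-0.228,"hand":0},{"dx":0.47,"dy":0.82,"dz":-0.06,"rz":-0.228,"hand":0},{"dx":0.47,"dy":0.82,"dz":-0.06,"rz":-0.228,"hand":0},{"dx":0.47,"dy":0.82,"dz":-0.06,"rz":-0.228,"hand":0},{"dx":0.47,"dy":0.82,"dz":-0.06,"rz":-0.228,"hand":0},{"dx":0.47,"dy":0.82,"dz":-0.06,"rz":-0.228,"hand":0}]'
python3 -m crank '[{"dx":0.47,"dy":0.82,"dz":-0.06,"rz":-0.228,"hand":0},{"dx":0.47,"dy":0.82,"dz":-0.06,"rz":-0.228,"hand":0},{"dx":0.47,"dy":0.82,"dz":-0.06,"rz":-0.228,"hand":0},{"dx":0.47,"dy":0.82,"dz":-0.06,"rz":-0.228,"hand":0},{"dx":0.47,"dy":0.82,"dz":-0.06,"rz":-0.228,"hand":0},{"dx":0.47,"dy":0.82,"dz":-0.06,"rz":-0.228,"hand":0},{"dx":0.47,"dy":0.82,"dz":-0.06,"rz":-0.228,"hand":0},{"dx":0.47,"dy":0.82,"dz":-0.06,"rz":-0.228,"hand":0}]'
python3 - <<'E'
from station import *
import cv2
from h import *
cv2.imwrite("pics/w1.png",grab_frame("wrist")[:,:,::-1])
c=calibration("wrist");print(np.round(c["view"],4).tolist(),np.round(c["intrinsics"],1).tolist())
E
```

```text
[[0.348, -0.9375, -0.0015, -549.0934], [-0.91, -0.3382, 0.24, -25.2861], [-0.2255, -0.0822, -0.9708, 388.7453], [0.0, 0.0, 0.0, 1.0]] [[315.9, 0.0, 258.2], [0.0, 315.9, 190.6], [0.0, 0.0, 1.0]]$[0]: bad value
$[0]: bad value
```

View pics/w1.png

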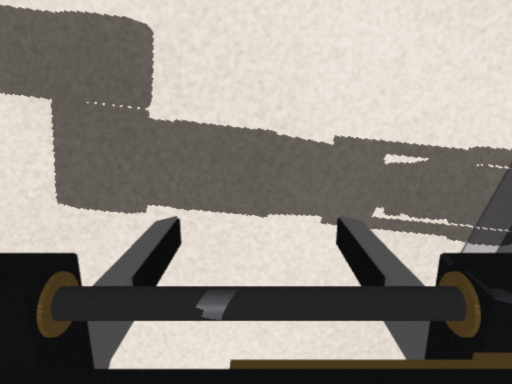

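The call was refused and the arm is still at its start; the wrist view shows only the counter and the fingers. I'll try full rows with every key.

```bash
python3 -m crank '[{"dx":0.47,"dy":0.82,"dz":-0.06,"rx":0.0,"ry":0.0,"rz":-0.228,"hand":0.0},{"dx":0.47,"dy":0.82,"dz":-0.06,"rx":0.0,"ry":0.0,"rz":-0.228,"hand":0.0},{"dx":0.47,"dy":0.82,"dz":-0.06,"rx":0.0,"ry":0.0,"rz":-0.228,"hand":0.0},{"dx":0.47,"dy":0.82,"dz":-0.06,"rx":0.0,"ry":0.0,"rz":-0.228,"hand":0.0},{"dx":0.47,"dy":0.82,"dz":-0.06,"rx":0.0,"ry":0.0,"rz":-0.228,"hand":0.0},{"dx":0.47,"dy":0.82,"dz":-0.06,"rx":0.0,"ry":0.0,"rz":-0.228,"hand":0.0},{"dx":0.47,"dy":0.82,"dz":-0.06,"rx":0.0,"ry":0.0,"rz":-0.228,"hand":0.0},{"dx":0.47,"dy":0.82,"dz":-0.06,"rx":0.0,"ry":0.0,"rz":-0.228,"hand":0.0}]'
```

```text
t: 0.82
eef_pos: [342.3, -251.4, 186.0]
tool_rot: [0.997, 0.081, 0.0, -0.0]
contact_force: [0.9, 0.2, 1.6]
finger_gap: 93.9
grasp_force: 0.0
```

```bash
python3 -m crank '[{"dx":0.47,"dy":0.82,"dz":-0.06,"rx":0.0,"ry":0.0,"rz":-0.228,"hand":0.0},{"dx":0.47,"dy":0.82,"dz":-0.06,"rx":0.0,"ry":0.0,"rz":-0.228,"hand":0.0},{"dx":0.47,"dy":0.82,"dz":-0.06,"rx":0.0,"ry":0.0,"rz":-0.228,"hand":0.0},{"dx":0.47,"dy":0.82,"dz":-0.06,"rx":0.0,"ry":0.0,"rz":-0.228,"hand":0.0},{"dx":0.47,"dy":0.82,"dz":-0.06,"rx":0.0,"ry":0.0,"rz":-0.228,"hand":0.0},{"dx":0.47,"dy":0.82,"dz":-0.06,"rx":0.0,"ry":0.0,"rz":-0.228,"hand":0.0},{"dx":0.4,"dy":0.82,"dz":-0.06,"rx":0.0,"ry":0.0,"rz":-0.228,"hand":0.0},{"dx":0.2,"dy":0.8,"dz":-0.06,"rx":0.0,"ry":0.0,"rz":-0.228,"hand":0.0}]'
python3 - <<'E'
from station import *
import cv2
from h import *
cv2.imwrite("pics/w2.png",grab_frame("wrist")[:,:,::-1])
o=observe();print(o["eef_pos"],o["tool_rot"])
E
```

```text
t: 1.48
eef_pos: [479.7, 10.5, 166.5]
tool_rot: [1.0, -0.013, -0.0, -0.0]
contact_force: [0.6, -0.5, 0.7]
finger_gap: 94.2
grasp_force: 0.0
[479.75315172  15.83876525 165.84756152] [ 9.99934055e-01 -1.11183053e-02 -4.57054507e-04 -2.83908087e-03]
```

View pics/w2.png

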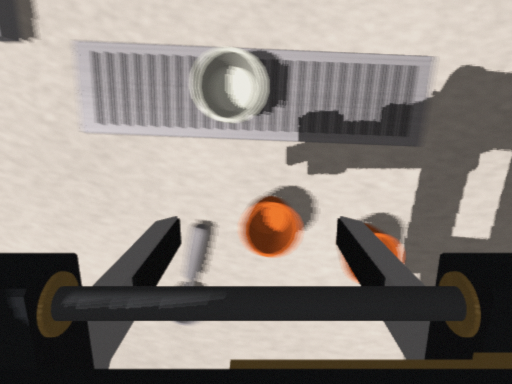

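Wrist view: the near tray edge runs from (82,132) to (418,145), the white cup is on it at (229,84), and the orange cups at (272,226) and (375,255) lie behind the intended finger line.

Run:
```python
from station import *
from h import *
print([np.round(ray("wrist",p,28)) .tolist() for p in((82,132),(418,145),(432,57),(77,42))],ray("wrist",(229,84),76),ray("wrist",(272,228),45),observe()["eef_pos"])
```

```text
[[533.0, 189.0], [513.0, -143.0], [595.0, -148.0], [615.0, 181.0]] [570.99609784  37.72254269] [435.26603552   3.53170552] [479.75315172  15.83876525 165.84756152]
```

```bash
python3 -m crank '[{"dx":0.23,"dy":0.0,"dz":-0.5,"rx":0.0,"ry":0.0,"rz":0.0,"hand":0.0},{"dx":0.22,"dy":0.0,"dz":-0.6,"rx":0.0,"ry":0.0,"rz":0.0,"hand":0.0},{"dx":0.0,"dy":0.0,"dz":-0.6,"rx":0.0,"ry":0.0,"rz":0.0,"hand":0.0},{"dx":0.0,"dy":0.0,"dz":-0.6,"rx":0.0,"ry":0.0,"rz":0.0,"hand":0.0},{"dx":0.0,"dy":0.0,"dz":-0.6,"rx":0.0,"ry":0.0,"rz":0.0,"hand":0.0},{"dx":0.0,"dy":0.0,"dz":-0.5,"rx":0.0,"ry":0.0,"rz":0.0,"hand":0.0},{"dx":0.0,"dy":0.0,"dz":-0.3,"rx":0.0,"ry":0.0,"rz":0.0,"hand":0.0},{"dx":0.0,"dy":0.0,"dz":-0.1,"rx":0.0,"ry":0.0,"rz":0.0,"hand":0.0}]'
python3 -m crank '[{"dx":0.03,"dy":0.0,"dz":0.0,"rx":0.0,"ry":0.0,"rz":0.0,"hand":0.0},{"dx":0.03,"dy":0.0,"dz":0.0,"rx":0.0,"ry":0.0,"rz":0.0,"hand":0.0},{"dx":0.03,"dy":0.0,"dz":0.0,"rx":0.0,"ry":0.0,"rz":0.0,"hand":0.0},{"dx":0.03,"dy":0.0,"dz":0.0,"rx":0.0,"ry":0.0,"rz":0.0,"hand":0.0},{"dx":0.03,"dy":0.0,"dz":0.0,"rx":0.0,"ry":0.0,"rz":0.0,"hand":0.0},{"dx":0.03,"dy":0.0,"dz":0.0,"rx":0.0,"ry":0.0,"rz":0.0,"hand":0.0},{"dx":0.03,"dy":0.0,"dz":0.0,"rx":0.0,"ry":0.0,"rz":0.0,"hand":0.0},{"dx":0.03,"dy":0.0,"dz":0.0,"rx":0.0,"ry":0.0,"rz":0.0,"hand":0.0}]'
```

```text
t: 2.2
eef_pos: [494.3, 8.4, 12.0]
tool_rot: [1.0, -0.013, -0.003, -0.0]
contact_force: [-0.4, 1.3, -0.1]
finger_gap: 94.0
grasp_force: 0.0
t: 2.87
eef_pos: [506.7, 8.4, 15.3]
tool_rot: [1.0, -0.013, 0.0, 0.0]
contact_force: [0.4, 0.6, 0.8]
finger_gap: 93.9
grasp_force: 0.0
```

```bash
python3 -m crank '[{"dx":0.04,"dy":0.0,"dz":0.0,"rx":0.0,"ry":0.0,"rz":0.0,"hand":0.0},{"dx":0.04,"dy":0.0,"dz":0.0,"rx":0.0,"ry":0.0,"rz":0.0,"hand":0.0},{"dx":0.04,"dy":0.0,"dz":0.0,"rx":0.0,"ry":0.0,"rz":0.0,"hand":0.0},{"dx":0.04,"dy":0.0,"dz":0.0,"rx":0.0,"ry":0.0,"rz":0.0,"hand":0.0},{"dx":0.04,"dy":0.0,"dz":0.0,"rx":0.0,"ry":0.0,"rz":0.0,"hand":0.0},{"dx":0.04,"dy":0.0,"dz":0.0,"rx":0.0,"ry":0.0,"rz":0.0,"hand":0.0},{"dx":0.04,"dy":0.0,"dz":0.0,"rx":0.0,"ry":0.0,"rz":0.0,"hand":0.0},{"dx":0.04,"dy":0.0,"dz":0.0,"rx":0.0,"ry":0.0,"rz":0.0,"hand":0.0}]'
python3 -m crank '[{"dx":0.04,"dy":0.0,"dz":0.0,"rx":0.0,"ry":0.0,"rz":0.0,"hand":0.0},{"dx":0.04,"dy":0.0,"dz":0.0,"rx":0.0,"ry":0.0,"rz":0.0,"hand":0.0},{"dx":0.04,"dy":0.0,"dz":0.0,"rx":0.0,"ry":0.0,"rz":0.0,"hand":0.0},{"dx":0.04,"dy":0.0,"dz":0.0,"rx":0.0,"ry":0.0,"rz":0.0,"hand":0.0},{"dx":0.04,"dy":0.0,"dz":0.0,"rx":0.0,"ry":0.0,"rz":0.0,"hand":0.0},{"dx":0.04,"dy":0.0,"dz":0.0,"rx":0.0,"ry":0.0,"rz":0.0,"hand":0.0},{"dx":0.04,"dy":0.0,"dz":0.0,"rx":0.0,"ry":0.0,"rz":0.0,"hand":0.0},{"dx":0.04,"dy":0.0,"dz":0.0,"rx":0.0,"ry":0.0,"rz":0.0,"hand":0.0}]'
python3 -c "
from station import observe;o=observe();print(o['contact_force'],o['wrist_torque'])"
```

```text
t: 3.53
eef_pos: [516.6, 7.9, 14.9]
tool_rot: [1.0, -0.014, -0.003, 0.001]
contact_force: [-7.0, -0.9, 5.6]
finger_gap: 94.2
grasp_force: 3.6
t: 4.2
eef_pos: [529.0, 8.3, 14.8]
tool_rot: [1.0, -0.013, -0.004, 0.0]
contact_force: [-7.4, -0.3, 5.5]
finger_gap: 94.0
grasp_force: 4.0
[-7.42984372 -0.25009472  5.47951837] [-0.1141169   1.48801849 -0.03757544]
```

```bash
python3 -m crank '[{"dx":0.05,"dy":0.0,"dz":0.0,"rx":0.0,"ry":0.0,"rz":0.0,"hand":0.0},{"dx":0.05,"dy":0.0,"dz":0.0,"rx":0.0,"ry":0.0,"rz":0.0,"hand":0.0},{"dx":0.05,"dy":0.0,"dz":0.0,"rx":0.0,"ry":0.0,"rz":0.0,"hand":0.0},{"dx":0.05,"dy":0.0,"dz":0.0,"rx":0.0,"ry":0.0,"rz":0.0,"hand":0.0},{"dx":0.05,"dy":0.0,"dz":0.0,"rx":0.0,"ry":0.0,"rz":0.0,"hand":0.0},{"dx":0.05,"dy":0.0,"dz":0.0,"rx":0.0,"ry":0.0,"rz":0.0,"hand":0.0},{"dx":0.05,"dy":0.0,"dz":0.0,"rx":0.0,"ry":0.0,"rz":0.0,"hand":0.0},{"dx":0.05,"dy":0.0,"dz":0.0,"rx":0.0,"ry":0.0,"rz":0.0,"hand":0.0}]'
python3 -m crank '[{"dx":0.04,"dy":0.0,"dz":0.0,"rx":0.0,"ry":0.0,"rz":0.0,"hand":0.0},{"dx":0.04,"dy":0.0,"dz":0.0,"rx":0.0,"ry":0.0,"rz":0.0,"hand":0.0},{"dx":0.04,"dy":0.0,"dz":0.0,"rx":0.0,"ry":0.0,"rz":0.0,"hand":0.0},{"dx":0.04,"dy":0.0,"dz":0.0,"rx":0.0,"ry":0.0,"rz":0.0,"hand":0.0},{"dx":0.04,"dy":0.0,"dz":0.0,"rx":0.0,"ry":0.0,"rz":0.0,"hand":0.0},{"dx":0.03,"dy":0.0,"dz":0.0,"rx":0.0,"ry":0.0,"rz":0.0,"hand":0.0},{"dx":0.03,"dy":0.0,"dz":0.0,"rx":0.0,"ry":0.0,"rz":0.0,"hand":0.0},{"dx":0.02,"dy":0.0,"dz":0.0,"rx":0.0,"ry":0.0,"rz":0.0,"hand":0.0}]'
python3 - <<'E'
from station import *
import cv2
o=observe();print(o["contact_force"],o["wrist_torque"])
a=grab_frame("scene")[:,:,::-1][140:305,145:340]
a=cv2.resize(a,None,fx=3.6,fy=3.6,interpolation=cv2.INTER_CUBIC)
cv2.imwrite("pics/c3.png",a)
E
```

```text
t: 4.87
eef_pos: [545.1, 8.5, 14.8]
tool_rot: [1.0, -0.013, -0.004, 0.0]
contact_force: [-7.5, 0.3, 5.3]
finger_gap: 94.3
grasp_force: 4.0
t: 5.53
eef_pos: [556.4, 8.5, 14.8]
tool_rot: [1.0, -0.013, -0.003, 0.0]
contact_force: [-7.5, 0.7, 5.9]
finger_gap: 94.0
grasp_force: 3.9
[-7.48621817  0.67229668  5.89400774] [-0.03148882  1.46955783  0.07798388]
```

View pics/c3.png

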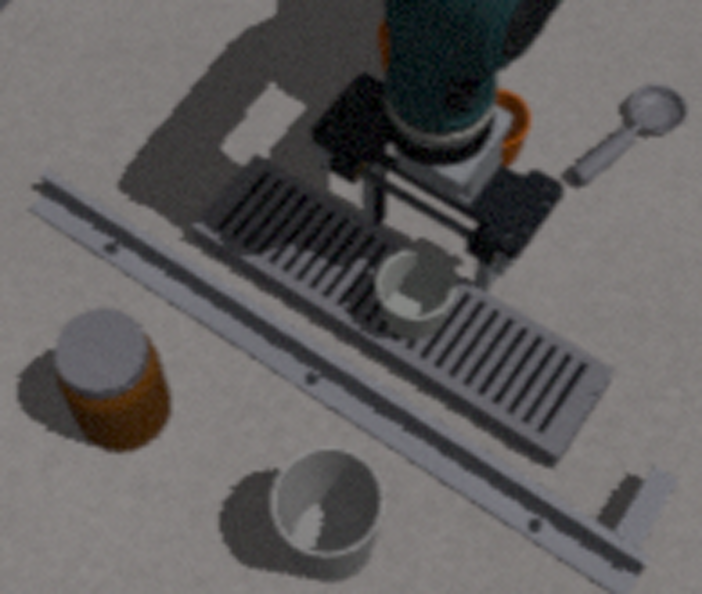

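The tray is moving evenly: its rear top edge runs (195,228)-(548,458) and the rail edge (47,172)-(645,562). The cup stands at (415,290).

Run:
```python
from h import *
S=lambda p:(145+p[0]/3.6-.4,140+p[1]/3.6-.4)
a,b=[ray("scene",S(p),28) for p in((195,228),(548,460))]
c,d=[ray("scene",S(p),32) for p in((47,172),(645,562))]
f=lambda y:np.interp(y,[c[1],d[1]],[c[0],d[0]])
print(a,b,f(a[1])-a[0],f(b[1])-b[0],np.degrees((b-a)[0]/(b-a)[1]), np.degrees((d-c)[0]/(d-c)[1]))
```

```text
[ 645.36770019 -154.05983122] [659.49875077 176.62889752] 29.86516936083308 26.121615709155662 2.448373615264547 1.7997581470499069
```

```bash
python3 -m crank '[{"dx":0.05,"dy":0.0,"dz":0.0,"rx":0.0,"ry":0.0,"rz":0.0,"hand":0.0},{"dx":0.05,"dy":0.0,"dz":0.0,"rx":0.0,"ry":0.0,"rz":0.0,"hand":0.0},{"dx":0.05,"dy":0.0,"dz":0.0,"rx":0.0,"ry":0.0,"rz":0.0,"hand":0.0},{"dx":0.05,"dy":0.0,"dz":0.0,"rx":0.0,"ry":0.0,"rz":0.0,"hand":0.0},{"dx":0.05,"dy":0.0,"dz":0.0,"rx":0.0,"ry":0.0,"rz":0.0,"hand":0.0},{"dx":0.04,"dy":0.0,"dz":0.0,"rx":0.0,"ry":0.0,"rz":0.0,"hand":0.0},{"dx":0.03,"dy":0.0,"dz":0.0,"rx":0.0,"ry":0.0,"rz":0.0,"hand":0.0},{"dx":0.02,"dy":0.0,"dz":0.0,"rx":0.0,"ry":0.0,"rz":0.0,"hand":0.0}]'
python3 -m crank '[{"dx":0.0125,"dy":0.0,"dz":0.0,"rx":0.0,"ry":0.0,"rz":0.0,"hand":0.0},{"dx":0.0125,"dy":0.0,"dz":0.0,"rx":0.0,"ry":0.0,"rz":0.0,"hand":0.0},{"dx":0.0125,"dy":0.0,"dz":0.0,"rx":0.0,"ry":0.0,"rz":0.0,"hand":0.0},{"dx":0.0125,"dy":0.0,"dz":0.0,"rx":0.0,"ry":0.0,"rz":0.0,"hand":0.0},{"dx":0.0125,"dy":0.0,"dz":0.0,"rx":0.0,"ry":0.0,"rz":0.0,"hand":0.0},{"dx":0.0125,"dy":0.0,"dz":0.0,"rx":0.0,"ry":0.0,"rz":0.0,"hand":0.0},{"dx":0.0125,"dy":0.0,"dz":0.0,"rx":0.0,"ry":0.0,"rz":0.0,"hand":0.0},{"dx":0.0125,"dy":0.0,"dz":0.0,"rx":0.0,"ry":0.0,"rz":0.0,"hand":0.0}]'
python3 -c "
from station import observe;o=observe();print(o['contact_force'],o['wrist_torque'])"
```

```text
t: 6.25
eef_pos: [570.0, 8.5, 14.8]
tool_rot: [1.0, -0.013, -0.003, 0.0]
contact_force: [-7.4, -0.3, 7.0]
finger_gap: 93.9
grasp_force: 3.9
t: 6.92
eef_pos: [573.9, 8.5, 14.8]
tool_rot: [1.0, -0.013, -0.004, 0.0]
contact_force: [-7.5, -0.0, 5.3]
finger_gap: 94.1
grasp_force: 3.9
[-7.52667731 -0.03945285  5.30420034] [ 0.03195854  1.32533971 -0.0186917 ]
```

```bash
python3 -m crank '[{"dx":0.0125,"dy":0.0,"dz":0.0,"rx":0.0,"ry":0.0,"rz":0.0,"hand":0.0},{"dx":0.0125,"dy":0.0,"dz":0.0,"rx":0.0,"ry":0.0,"rz":0.0,"hand":0.0},{"dx":0.0125,"dy":0.0,"dz":0.0,"rx":0.0,"ry":0.0,"rz":0.0,"hand":0.0},{"dx":0.0125,"dy":0.0,"dz":0.0,"rx":0.0,"ry":0.0,"rz":0.0,"hand":0.0},{"dx":0.0125,"dy":0.0,"dz":0.0,"rx":0.0,"ry":0.0,"rz":0.0,"hand":0.0},{"dx":0.0125,"dy":0.0,"dz":0.0,"rx":0.0,"ry":0.0,"rz":0.0,"hand":0.0},{"dx":0.0125,"dy":0.0,"dz":0.0,"rx":0.0,"ry":0.0,"rz":0.0,"hand":0.0},{"dx":0.0125,"dy":0.0,"dz":0.0,"rx":0.0,"ry":0.0,"rz":0.0,"hand":0.0}]'
python3 -c "
from station import observe;o=observe();print(o['contact_force'],o['wrist_torque'])"
```

```text
t: 7.58
eef_pos: [577.9, 8.5, 14.8]
tool_rot: [1.0, -0.013, -0.003, 0.0]
contact_force: [-7.3, -0.3, 5.6]
finger_gap: 93.8
grasp_force: 3.8
[-7.28523137 -0.30152184  5.61751584] [-0.03802284  1.41515094 -0.02146762]
```

```bash
python3 -m crank '[{"dx":0.01,"dy":0.0,"dz":0.0,"rx":0.0,"ry":0.0,"rz":0.0,"hand":0.0},{"dx":0.01,"dy":0.0,"dz":0.0,"rx":0.0,"ry":0.0,"rz":0.0,"hand":0.0},{"dx":0.01,"dy":0.0,"dz":0.0,"rx":0.0,"ry":0.0,"rz":0.0,"hand":0.0},{"dx":0.01,"dy":0.0,"dz":0.0,"rx":0.0,"ry":0.0,"rz":0.0,"hand":0.0},{"dx":0.01,"dy":0.0,"dz":0.0,"rx":0.0,"ry":0.0,"rz":0.0,"hand":0.0},{"dx":0.01,"dy":0.0,"dz":0.0,"rx":0.0,"ry":0.0,"rz":0.0,"hand":0.0},{"dx":0.01,"dy":0.0,"dz":0.0,"rx":0.0,"ry":0.0,"rz":0.0,"hand":0.0},{"dx":0.01,"dy":0.0,"dz":0.0,"rx":0.0,"ry":0.0,"rz":0.0,"hand":0.0}]'
python3 -c "
from station import observe;o=observe();print(o['contact_force'],o['wrist_torque'])"
```

```text
t: 8.25
eef_pos: [581.1, 8.5, 14.8]
tool_rot: [1.0, -0.013, -0.003, 0.0]
contact_force: [-7.1, -0.6, 4.8]
finger_gap: 94.2
grasp_force: 3.8
[-7.14678234 -0.63556313  4.77818944] [0.01808555 1.45301458 0.01387266]
```

```bash
python3 -m crank '[{"dx":0.01,"dy":0.0,"dz":0.0,"rx":0.0,"ry":0.0,"rz":0.0,"hand":0.0},{"dx":0.01,"dy":0.0,"dz":0.0,"rx":0.0,"ry":0.0,"rz":0.0,"hand":0.0},{"dx":0.01,"dy":0.0,"dz":0.0,"rx":0.0,"ry":0.0,"rz":0.0,"hand":0.0},{"dx":0.01,"dy":0.0,"dz":0.0,"rx":0.0,"ry":0.0,"rz":0.0,"hand":0.0},{"dx":0.01,"dy":0.0,"dz":0.0,"rx":0.0,"ry":0.0,"rz":0.0,"hand":0.0},{"dx":0.01,"dy":0.0,"dz":0.0,"rx":0.0,"ry":0.0,"rz":0.0,"hand":0.0},{"dx":0.01,"dy":0.0,"dz":0.0,"rx":0.0,"ry":0.0,"rz":0.0,"hand":0.0},{"dx":0.01,"dy":0.0,"dz":0.0,"rx":0.0,"ry":0.0,"rz":0.0,"hand":0.0}]'
python3 -c "
from station import observe;o=observe();print(o['contact_force'],o['wrist_torque'])"
```

```text
t: 8.92
eef_pos: [582.3, 8.5, 14.8]
tool_rot: [1.0, -0.013, -0.006, 0.0]
contact_force: [-12.0, -0.3, 9.5]
finger_gap: 94.2
grasp_force: 6.7
[-11.95977847  -0.30538939   9.50282369] [ 0.0124591   2.44120167 -0.00356356]
```

```bash
python3 -m crank '[{"dx":0.008,"dy":0.0,"dz":0.0,"rx":0.0,"ry":0.0,"rz":0.0,"hand":0.0},{"dx":0.008,"dy":0.0,"dz":0.0,"rx":0.0,"ry":0.0,"rz":0.0,"hand":0.0},{"dx":0.008,"dy":0.0,"dz":0.0,"rx":0.0,"ry":0.0,"rz":0.0,"hand":0.0},{"dx":0.008,"dy":0.0,"dz":0.0,"rx":0.0,"ry":0.0,"rz":0.0,"hand":0.0},{"dx":0.008,"dy":0.0,"dz":0.0,"rx":0.0,"ry":0.0,"rz":0.0,"hand":0.0},{"dx":0.0,"dy":0.0,"dz":0.0,"rx":0.0,"ry":0.0,"rz":0.0,"hand":0.0},{"dx":0.0,"dy":0.0,"dz":0.0,"rx":0.0,"ry":0.0,"rz":0.0,"hand":0.0},{"dx":0.0,"dy":0.0,"dz":0.0,"rx":0.0,"ry":0.0,"rz":0.0,"hand":0.0}]'
python3 - <<'E'
from station import *
import cv2
o=observe();print(o["contact_force"],o["wrist_torque"])
a=grab_frame("scene")[:,:,::-1][140:305,145:340]
b=grab_frame("side")[:,:,::-1][140:265,140:320]
a=cv2.resize(a,None,fx=3.6,fy=3.6,interpolation=cv2.INTER_CUBIC)
cv2.imwrite("pics/c4.png",a)
cv2.imwrite("pics/c4s.png",cv2.resize(b,None,fx=4,fy=4,interpolation=cv2.INTER_CUBIC))
E
```

```text
t: 9.58
eef_pos: [582.3, 8.5, 14.9]
tool_rot: [1.0, -0.013, -0.008, 0.0]
contact_force: [-16.3, -0.1, 11.2]
finger_gap: 94.0
grasp_force: 8.2
[-16.34685906  -0.10070738  11.20501646] [-0.03155766  2.998673   -0.07325211]
```

View pics/c4.png

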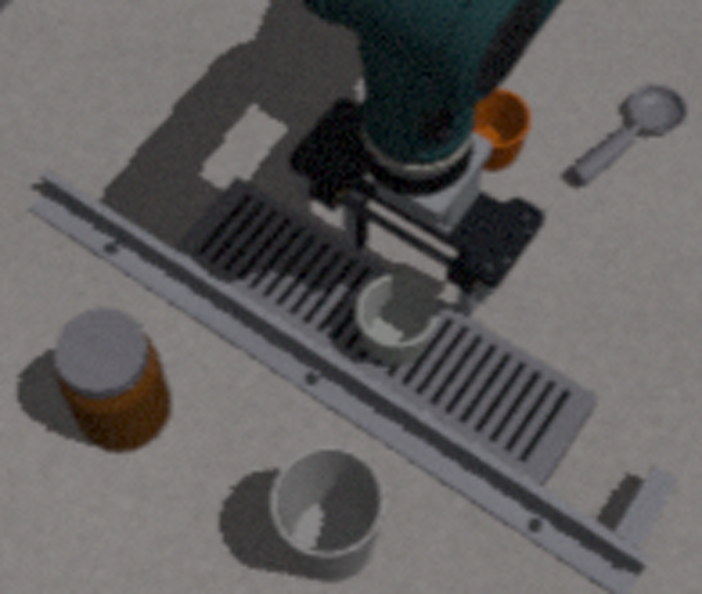

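The tray is flush along the rail (its rear edge coincides with the rail line), bearing at 16 N with no yaw moment, and the cup stands. Next I retreat, rise, close the gripper and go to the right end.

```bash
python3 -m crank '[{"dx":-0.1,"dy":0.0,"dz":0.0,"rx":0.0,"ry":0.0,"rz":0.0,"hand":0.0},{"dx":-0.3,"dy":0.0,"dz":0.0,"rx":0.0,"ry":0.0,"rz":0.0,"hand":0.0},{"dx":-0.2,"dy":0.0,"dz":0.2,"rx":0.0,"ry":0.0,"rz":0.0,"hand":0.0},{"dx":0.0,"dy":0.0,"dz":0.6,"rx":0.0,"ry":0.0,"rz":0.0,"hand":0.0},{"dx":0.0,"dy":-0.2,"dz":0.8,"rx":0.0,"ry":0.0,"rz":0.0,"hand":0.5},{"dx":0.0,"dy":-0.5,"dz":0.6,"rx":0.0,"ry":0.0,"rz":0.0,"hand":1.0},{"dx":0.2,"dy":-0.7,"dz":0.0,"rx":0.0,"ry":0.0,"rz":0.0,"hand":1.0},{"dx":0.4,"dy":-0.8,"dz":0.0,"rx":0.0,"ry":0.0,"rz":0.0,"hand":1.0}]'
python3 - <<'E'
from h import *
for l,p,z in(("pan",(105,125),70),("pan",(135,97),70),("pan",(163,110),70),("pan",(132,150),5),("saucer",(195,124),10)):print(l,ray("scene",p,z))
S=lambda p:(145+p[0]/3.6-.4,140+p[1]/3.6-.4)
for p,z in(((545,483),28),((596,398),28),((245,180),28),((190,250),28),((640,472),32),((600,520),0)):print(p,ray("scene",S(p),z))
E
```

```text
t: 10.35
eef_pos: [590.1, -79.6, 107.3]
tool_rot: [1.0, -0.012, 0.003, 0.001]
contact_force: [1.0, 0.0, -0.9]
finger_gap: 70.9
grasp_force: 0.0
pan [ 599.09541057 -550.08790481]
pan [ 456.11706583 -556.26965584]
pan [ 449.92912408 -441.79383646]
pan [ 597.64888584 -461.89603952]
saucer [ 401.29500437 -358.76359976]
(545, 483) [675.70781269 183.27816421]
(596, 398) [597.9120373 182.9303265]
(245, 180) [ 587.00696255 -147.58291194]
(190, 250) [ 663.49037821 -145.16120405]
(640, 472) [632.63762045 236.78114758]
(600, 520) [667.81358526 228.4440579 ]
```

```bash
python3 -m crank '[{"dx":0.3,"dy":-0.85,"dz":0.0,"rx":0.0,"ry":0.0,"rz":0.0,"hand":1.0},{"dx":0.3,"dy":-0.85,"dz":0.0,"rx":0.0,"ry":0.0,"rz":0.0,"hand":1.0},{"dx":0.2,"dy":-0.8,"dz":0.0,"rx":0.0,"ry":0.0,"rz":0.0,"hand":1.0},{"dx":0.1,"dy":-0.5,"dz":-0.2,"rx":0.0,"ry":0.0,"rz":0.0,"hand":1.0},{"dx":0.0,"dy":0.0,"dz":-0.6,"rx":0.0,"ry":0.0,"rz":0.0,"hand":1.0},{"dx":0.0,"dy":0.0,"dz":-0.6,"rx":0.0,"ry":0.0,"rz":0.0,"hand":1.0},{"dx":0.0,"dy":0.0,"dz":-0.6,"rx":0.0,"ry":0.0,"rz":0.0,"hand":1.0},{"dx":0.0,"dy":0.0,"dz":-0.3,"rx":0.0,"ry":0.0,"rz":0.0,"hand":1.0}]'
python3 -m crank '[{"dx":0.0,"dy":0.03,"dz":0.0,"rx":0.0,"ry":0.0,"rz":0.0,"hand":1.0},{"dx":0.0,"dy":0.03,"dz":0.0,"rx":0.0,"ry":0.0,"rz":0.0,"hand":1.0},{"dx":0.0,"dy":0.03,"dz":0.0,"rx":0.0,"ry":0.0,"rz":0.0,"hand":1.0},{"dx":0.0,"dy":0.03,"dz":0.0,"rx":0.0,"ry":0.0,"rz":0.0,"hand":1.0},{"dx":0.0,"dy":0.03,"dz":0.0,"rx":0.0,"ry":0.0,"rz":0.0,"hand":1.0},{"dx":0.0,"dy":0.03,"dz":0.0,"rx":0.0,"ry":0.0,"rz":0.0,"hand":1.0},{"dx":0.0,"dy":0.03,"dz":0.0,"rx":0.0,"ry":0.0,"rz":0.0,"hand":1.0},{"dx":0.0,"dy":0.03,"dz":0.0,"rx":0.0,"ry":0.0,"rz":0.0,"hand":1.0}]'
```

```text
t: 11.02
eef_pos: [623.1, -199.2, 7.9]
tool_rot: [1.0, -0.013, -0.002, -0.001]
contact_force: [-0.5, 0.4, 0.1]
finger_gap: 17.4
grasp_force: 0.0
t: 11.68
eef_pos: [625.0, -189.8, 11.6]
tool_rot: [1.0, -0.013, 0.0, 0.0]
contact_force: [-0.3, 0.5, -0.6]
finger_gap: 0.4
grasp_force: 0.0
```

```bash
python3 -m crank '[{"dx":0.0,"dy":0.03,"dz":0.01,"rx":0.0,"ry":0.0,"rz":0.0,"hand":1.0},{"dx":0.0,"dy":0.03,"dz":0.01,"rx":0.0,"ry":0.0,"rz":0.0,"hand":1.0},{"dx":0.0,"dy":0.03,"dz":0.01,"rx":0.0,"ry":0.0,"rz":0.0,"hand":1.0},{"dx":0.0,"dy":0.03,"dz":0.01,"rx":0.0,"ry":0.0,"rz":0.0,"hand":1.0},{"dx":0.0,"dy":0.03,"dz":0.0,"rx":0.0,"ry":0.0,"rz":0.0,"hand":1.0},{"dx":0.0,"dy":0.03,"dz":0.0,"rx":0.0,"ry":0.0,"rz":0.0,"hand":1.0},{"dx":0.0,"dy":0.03,"dz":0.0,"rx":0.0,"ry":0.0,"rz":0.0,"hand":1.0},{"dx":0.0,"dy":0.03,"dz":0.0,"rx":0.0,"ry":0.0,"rz":0.0,"hand":1.0}]'
python3 -m crank '[{"dx":0.0,"dy":0.03,"dz":0.0,"rx":0.0,"ry":0.0,"rz":0.0,"hand":1.0},{"dx":0.0,"dy":0.03,"dz":0.0,"rx":0.0,"ry":0.0,"rz":0.0,"hand":1.0},{"dx":0.0,"dy":0.03,"dz":0.0,"rx":0.0,"ry":0.0,"rz":0.0,"hand":1.0},{"dx":0.0,"dy":0.03,"dz":0.0,"rx":0.0,"ry":0.0,"rz":0.0,"hand":1.0},{"dx":0.0,"dy":0.03,"dz":0.0,"rx":0.0,"ry":0.0,"rz":0.0,"hand":1.0},{"dx":0.0,"dy":0.03,"dz":0.0,"rx":0.0,"ry":0.0,"rz":0.0,"hand":1.0},{"dx":0.0,"dy":0.03,"dz":0.0,"rx":0.0,"ry":0.0,"rz":0.0,"hand":1.0},{"dx":0.0,"dy":0.03,"dz":0.0,"rx":0.0,"ry":0.0,"rz":0.0,"hand":1.0}]'
```

```text
t: 12.35
eef_pos: [624.8, -180.2, 12.7]
tool_rot: [1.0, -0.013, -0.0, 0.0]
contact_force: [-0.8, 0.2, 0.5]
finger_gap: 0.5
grasp_force: 0.0
t: 13.02
eef_pos: [624.8, -171.2, 12.7]
tool_rot: [1.0, -0.013, 0.0, 0.001]
contact_force: [0.2, -2.7, -0.6]
finger_gap: 0.4
grasp_force: 1.5
```

```bash
python3 -m crank '[{"dx":0.001,"dy":0.03,"dz":0.0,"rx":0.0,"ry":0.0,"rz":0.0,"hand":1.0},{"dx":0.001,"dy":0.03,"dz":0.0,"rx":0.0,"ry":0.0,"rz":0.0,"hand":1.0},{"dx":0.001,"dy":0.04,"dz":0.0,"rx":0.0,"ry":0.0,"rz":0.0,"hand":1.0},{"dx":0.001,"dy":0.04,"dz":0.0,"rx":0.0,"ry":0.0,"rz":0.0,"hand":1.0},{"dx":0.001,"dy":0.04,"dz":0.0,"rx":0.0,"ry":0.0,"rz":0.0,"hand":1.0},{"dx":0.001,"dy":0.04,"dz":0.0,"rx":0.0,"ry":0.0,"rz":0.0,"hand":1.0},{"dx":0.001,"dy":0.04,"dz":0.0,"rx":0.0,"ry":0.0,"rz":0.0,"hand":1.0},{"dx":0.001,"dy":0.04,"dz":0.0,"rx":0.0,"ry":0.0,"rz":0.0,"hand":1.0}]'
python3 -m crank '[{"dx":0.001,"dy":0.05,"dz":0.0,"rx":0.0,"ry":0.0,"rz":0.0,"hand":1.0},{"dx":0.001,"dy":0.05,"dz":0.0,"rx":0.0,"ry":0.0,"rz":0.0,"hand":1.0},{"dx":0.001,"dy":0.05,"dz":0.0,"rx":0.0,"ry":0.0,"rz":0.0,"hand":1.0},{"dx":0.001,"dy":0.05,"dz":0.0,"rx":0.0,"ry":0.0,"rz":0.0,"hand":1.0},{"dx":0.001,"dy":0.05,"dz":0.0,"rx":0.0,"ry":0.0,"rz":0.0,"hand":1.0},{"dx":0.001,"dy":0.05,"dz":0.0,"rx":0.0,"ry":0.0,"rz":0.0,"hand":1.0},{"dx":0.001,"dy":0.04,"dz":0.0,"rx":0.0,"ry":0.0,"rz":0.0,"hand":1.0},{"dx":0.001,"dy":0.03,"dz":0.0,"rx":0.0,"ry":0.0,"rz":0.0,"hand":1.0}]'
```

```text
t: 13.68
eef_pos: [625.1, -158.7, 12.7]
tool_rot: [1.0, -0.013, -0.0, 0.0]
contact_force: [-0.8, -3.1, -1.1]
finger_gap: 0.8
grasp_force: 1.7
t: 14.35
eef_pos: [625.4, -143.7, 12.7]
tool_rot: [1.0, -0.013, 0.0, 0.0]
contact_force: [-0.5, -3.5, -0.5]
finger_gap: 0.0
grasp_force: 1.8
```

```bash
python3 -m crank '[{"dx":0.001,"dy":0.04,"dz":0.0,"rx":0.0,"ry":0.0,"rz":0.0,"hand":1.0},{"dx":0.001,"dy":0.04,"dz":0.0,"rx":0.0,"ry":0.0,"rz":0.0,"hand":1.0},{"dx":0.001,"dy":0.04,"dz":0.0,"rx":0.0,"ry":0.0,"rz":0.0,"hand":1.0},{"dx":0.001,"dy":0.04,"dz":0.0,"rx":0.0,"ry":0.0,"rz":0.0,"hand":1.0},{"dx":0.001,"dy":0.03,"dz":0.0,"rx":0.0,"ry":0.0,"rz":0.0,"hand":1.0},{"dx":0.001,"dy":0.03,"dz":0.0,"rx":0.0,"ry":0.0,"rz":0.0,"hand":1.0},{"dx":0.001,"dy":0.02,"dz":0.0,"rx":0.0,"ry":0.0,"rz":0.0,"hand":1.0},{"dx":0.001,"dy":0.0125,"dz":0.0,"rx":0.0,"ry":0.0,"rz":0.0,"hand":1.0}]'
python3 - <<'E'
from station import *
import cv2
a=grab_frame("scene")[:,:,::-1][190:305,165:340]
a=cv2.resize(a,None,fx=4,fy=4,interpolation=cv2.INTER_CUBIC)
cv2.imwrite("pics/c5.png",a)
E
```

```text
t: 15.02
eef_pos: [625.7, -133.7, 12.7]
tool_rot: [1.0, -0.013, -0.0, 0.0]
contact_force: [-0.2, -2.9, -1.1]
finger_gap: 0.3
grasp_force: 1.8
```

View pics/c5.png

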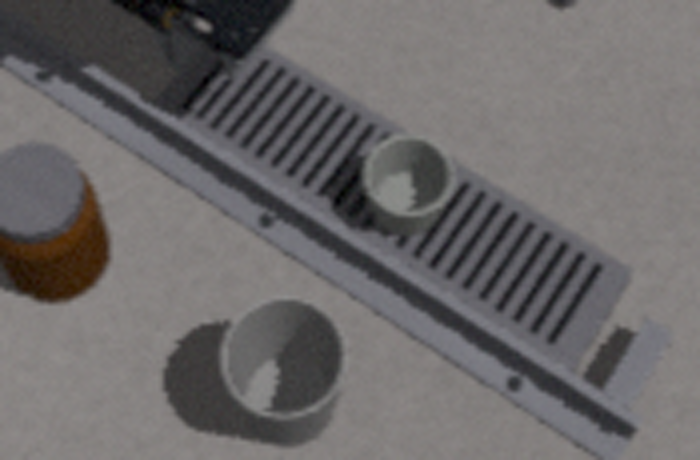

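The tray is still flush. Its left edge runs (630,270)-(585,365) and the stop's top edge facing it runs about (638,330)-(608,390), with the cup upright at (408,185).

```bash
python3 - <<'E'
from h import *
S=lambda p:(165+p[0]/4-.4,190+p[1]/4-.4)
for p,z in(((628,272),28),((583,365),28),((638,330),32),((608,390),32)):print(p,ray("scene",S(p),z))
E
python3 -m crank '[{"dx":0.0,"dy":0.0125,"dz":0.0,"rx":0.0,"ry":0.0,"rz":0.0,"hand":1.0},{"dx":0.0,"dy":0.0125,"dz":0.0,"rx":0.0,"ry":0.0,"rz":0.0,"hand":1.0},{"dx":0.0,"dy":0.0125,"dz":0.0,"rx":0.0,"ry":0.0,"rz":0.0,"hand":1.0},{"dx":0.0,"dy":0.0125,"dz":0.0,"rx":0.0,"ry":0.0,"rz":0.0,"hand":1.0},{"dx":0.001,"dy":0.0125,"dz":0.0,"rx":0.0,"ry":0.0,"rz":0.0,"hand":1.0},{"dx":0.001,"dy":0.0125,"dz":0.0,"rx":0.0,"ry":0.0,"rz":0.0,"hand":1.0},{"dx":0.001,"dy":0.0125,"dz":0.0,"rx":0.0,"ry":0.0,"rz":0.0,"hand":1.0},{"dx":0.001,"dy":0.0125,"dz":0.0,"rx":0.0,"ry":0.0,"rz":0.0,"hand":1.0}]'
```

```text
(628, 272) [599.91001204 218.37862105]
(583, 365) [671.90820744 223.28214814]
(638, 330) [633.52125787 242.22532972]
(608, 390) [678.99537949 244.3113875 ]
t: 15.73
eef_pos: [625.9, -129.9, 12.7]
tool_rot: [1.0, -0.013, -0.0, 0.0]
contact_force: [-1.1, -3.4, -0.2]
finger_gap: 0.4
grasp_force: 1.9
```

```bash
python3 -m crank '[{"dx":0.001,"dy":0.025,"dz":0.0,"rx":0.0,"ry":0.0,"rz":0.0,"hand":1.0},{"dx":0.001,"dy":0.025,"dz":0.0,"rx":0.0,"ry":0.0,"rz":0.0,"hand":1.0},{"dx":0.001,"dy":0.025,"dz":0.0,"rx":0.0,"ry":0.0,"rz":0.0,"hand":1.0},{"dx":0.001,"dy":0.025,"dz":0.0,"rx":0.0,"ry":0.0,"rz":0.0,"hand":1.0},{"dx":0.001,"dy":0.025,"dz":0.0,"rx":0.0,"ry":0.0,"rz":0.0,"hand":1.0},{"dx":0.001,"dy":0.02,"dz":0.0,"rx":0.0,"ry":0.0,"rz":0.0,"hand":1.0},{"dx":0.001,"dy":0.015,"dz":0.0,"rx":0.0,"ry":0.0,"rz":0.0,"hand":1.0},{"dx":0.001,"dy":0.01,"dz":0.0,"rx":0.0,"ry":0.0,"rz":0.0,"hand":1.0}]'
python3 -m crank '[{"dx":0.0,"dy":0.0125,"dz":0.0,"rx":0.0,"ry":0.0,"rz":0.0,"hand":1.0},{"dx":0.0,"dy":0.0125,"dz":0.0,"rx":0.0,"ry":0.0,"rz":0.0,"hand":1.0},{"dx":0.0,"dy":0.0125,"dz":0.0,"rx":0.0,"ry":0.0,"rz":0.0,"hand":1.0},{"dx":0.0,"dy":0.0125,"dz":0.0,"rx":0.0,"ry":0.0,"rz":0.0,"hand":1.0},{"dx":0.001,"dy":0.0125,"dz":0.0,"rx":0.0,"ry":0.0,"rz":0.0,"hand":1.0},{"dx":0.001,"dy":0.0125,"dz":0.0,"rx":0.0,"ry":0.0,"rz":0.0,"hand":1.0},{"dx":0.001,"dy":0.0125,"dz":0.0,"rx":0.0,"ry":0.0,"rz":0.0,"hand":1.0},{"dx":0.001,"dy":0.0125,"dz":0.0,"rx":0.0,"ry":0.0,"rz":0.0,"hand":1.0}]'
```

```text
t: 16.4
eef_pos: [626.1, -123.1, 12.7]
tool_rot: [1.0, -0.013, -0.0, 0.0]
contact_force: [-1.1, -4.7, -0.5]
finger_gap: 0.3
grasp_force: 2.3
t: 17.07
eef_pos: [626.1, -119.3, 12.7]
tool_rot: [1.0, -0.013, -0.0, 0.0]
contact_force: [-2.0, -5.0, 0.2]
finger_gap: 0.7
grasp_force: 2.6
```

```bash
python3 -m crank '[{"dx":0.0,"dy":0.0125,"dz":0.0,"rx":0.0,"ry":0.0,"rz":0.0,"hand":1.0},{"dx":0.0,"dy":0.0125,"dz":0.0,"rx":0.0,"ry":0.0,"rz":0.0,"hand":1.0},{"dx":0.0,"dy":0.0125,"dz":0.0,"rx":0.0,"ry":0.0,"rz":0.0,"hand":1.0},{"dx":0.0,"dy":0.0125,"dz":0.0,"rx":0.0,"ry":0.0,"rz":0.0,"hand":1.0},{"dx":0.0,"dy":0.0125,"dz":0.0,"rx":0.0,"ry":0.0,"rz":0.0,"hand":1.0},{"dx":0.0,"dy":0.0125,"dz":0.0,"rx":0.0,"ry":0.0,"rz":0.0,"hand":1.0},{"dx":0.0,"dy":0.0125,"dz":0.0,"rx":0.0,"ry":0.0,"rz":0.0,"hand":1.0},{"dx":0.0,"dy":0.0125,"dz":0.0,"rx":0.0,"ry":0.0,"rz":0.0,"hand":1.0}]'
```

```text
t: 17.73
eef_pos: [626.3, -115.1, 12.7]
tool_rot: [1.0, -0.013, -0.0, 0.0]
contact_force: [-0.7, -4.7, 0.2]
finger_gap: 0.9
grasp_force: 2.4
```

```bash
python3 -m crank '[{"dx":0.0,"dy":0.01,"dz":0.0,"rx":0.0,"ry":0.0,"rz":0.0,"hand":1.0},{"dx":0.0,"dy":0.01,"dz":0.0,"rx":0.0,"ry":0.0,"rz":0.0,"hand":1.0},{"dx":0.0,"dy":0.01,"dz":0.0,"rx":0.0,"ry":0.0,"rz":0.0,"hand":1.0},{"dx":0.0,"dy":0.01,"dz":0.0,"rx":0.0,"ry":0.0,"rz":0.0,"hand":1.0},{"dx":0.0,"dy":0.01,"dz":0.0,"rx":0.0,"ry":0.0,"rz":0.0,"hand":1.0},{"dx":0.0,"dy":0.01,"dz":0.0,"rx":0.0,"ry":0.0,"rz":0.0,"hand":1.0},{"dx":0.0,"dy":0.01,"dz":0.0,"rx":0.0,"ry":0.0,"rz":0.0,"hand":1.0},{"dx":0.0,"dy":0.01,"dz":0.0,"rx":0.0,"ry":0.0,"rz":0.0,"hand":1.0}]'
```

```text
t: 18.4
eef_pos: [626.4, -111.8, 12.7]
tool_rot: [1.0, -0.013, -0.0, 0.0]
contact_force: [-1.5, -4.2, -0.6]
finger_gap: 0.4
grasp_force: 2.4
```

```bash
python3 -m crank '[{"dx":0.0,"dy":0.01,"dz":0.0,"rx":0.0,"ry":0.0,"rz":0.0,"hand":1.0},{"dx":0.0,"dy":0.01,"dz":0.0,"rx":0.0,"ry":0.0,"rz":0.0,"hand":1.0},{"dx":0.0,"dy":0.01,"dz":0.0,"rx":0.0,"ry":0.0,"rz":0.0,"hand":1.0},{"dx":0.0,"dy":0.01,"dz":0.0,"rx":0.0,"ry":0.0,"rz":0.0,"hand":1.0},{"dx":0.0,"dy":0.01,"dz":0.0,"rx":0.0,"ry":0.0,"rz":0.0,"hand":1.0},{"dx":0.0,"dy":0.01,"dz":0.0,"rx":0.0,"ry":0.0,"rz":0.0,"hand":1.0},{"dx":0.0,"dy":0.01,"dz":0.0,"rx":0.0,"ry":0.0,"rz":0.0,"hand":1.0},{"dx":0.0,"dy":0.01,"dz":0.0,"rx":0.0,"ry":0.0,"rz":0.0,"hand":1.0}]'
```

```text
t: 19.07
eef_pos: [626.4, -111.3, 12.8]
tool_rot: [1.0, -0.013, 0.0, 0.002]
contact_force: [-1.4, -10.8, -0.1]
finger_gap: 0.4
grasp_force: 5.4
```

The tray met the end stop at y=-111.3 with 10.8 N. Backing off and looking (last picture, both views combined).

```bash
python3 -m crank '[{"dx":0.0,"dy":-0.1,"dz":0.0,"rx":0.0,"ry":0.0,"rz":0.0,"hand":1.0},{"dx":0.0,"dy":-0.3,"dz":0.0,"rx":0.0,"ry":0.0,"rz":0.0,"hand":1.0},{"dx":0.0,"dy":-0.4,"dz":0.0,"rx":0.0,"ry":0.0,"rz":0.0,"hand":1.0},{"dx":0.0,"dy":0.0,"dz":0.5,"rx":0.0,"ry":0.0,"rz":0.0,"hand":1.0},{"dx":0.0,"dy":0.0,"dz":0.8,"rx":0.0,"ry":0.0,"rz":0.0,"hand":0.8},{"dx":-0.5,"dy":0.0,"dz":0.8,"rx":0.0,"ry":0.0,"rz":0.0,"hand":0.4},{"dx":-0.8,"dy":0.0,"dz":0.2,"rx":0.0,"ry":0.0,"rz":0.0,"hand":0.0},{"dx":-0.8,"dy":0.0,"dz":0.0,"rx":0.0,"ry":0.0,"rz":0.0,"hand":0.0}]'
python3 - <<'E'
from station import *
import cv2,numpy as np
a=grab_frame("scene")[:,:,::-1][195:301,170:337]
b=grab_frame("side")[:,:,::-1][150:245,140:290]
z=lambda i:cv2.resize(i,(640,298 if i is b else 0) if 0 else (540,300),interpolation=cv2.INTER_CUBIC)
cv2.imwrite("pics/c6.png",np.vstack([z(a),z(b)]))
E
```

```text
t: 19.73
eef_pos: [544.7, -141.8, 109.2]
tool_rot: [1.0, -0.013, 0.004, 0.001]
contact_force: [-0.7, -1.1, 0.8]
finger_gap: 23.7
grasp_force: 0.0
```

View pics/c6.png

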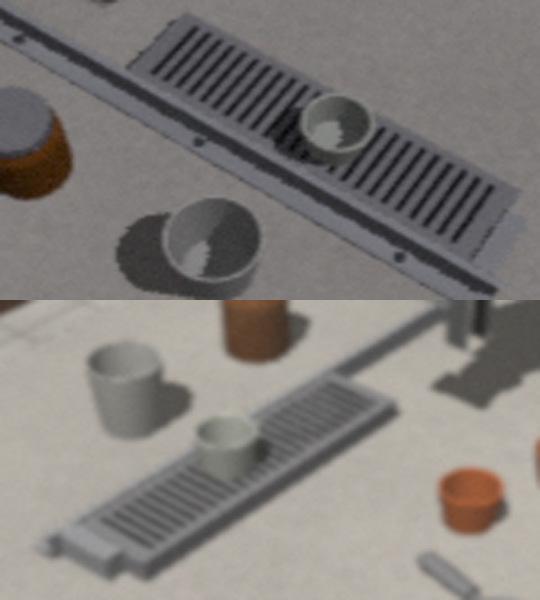

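Both views show the tray flush with the rail and against the stop, with the cup standing. I'll do one gentle re-press at the middle to confirm flushness.

```bash
python3 -m crank '[{"dx":0.0,"dy":0.8,"dz":0.0,"rx":0.0,"ry":0.0,"rz":0.0,"hand":0.0},{"dx":0.0,"dy":0.9,"dz":0.0,"rx":0.0,"ry":0.0,"rz":0.0,"hand":0.0},{"dx":0.0,"dy":0.9,"dz":0.0,"rx":0.0,"ry":0.0,"rz":0.0,"hand":0.0},{"dx":0.0,"dy":0.9,"dz":0.0,"rx":0.0,"ry":0.0,"rz":0.0,"hand":0.0},{"dx":0.0,"dy":0.9,"dz":0.0,"rx":0.0,"ry":0.0,"rz":0.0,"hand":0.0},{"dx":0.0,"dy":0.7,"dz":0.0,"rx":0.0,"ry":0.0,"rz":0.0,"hand":0.0},{"dx":0.0,"dy":0.2,"dz":0.0,"rx":0.0,"ry":0.0,"rz":0.0,"hand":0.0},{"dx":0.0,"dy":0.0,"dz":0.0,"rx":0.0,"ry":0.0,"rz":0.0,"hand":0.0}]'
python3 -m crank '[{"dx":0.1,"dy":0.0,"dz":-0.4,"rx":0.0,"ry":0.0,"rz":0.0,"hand":0.0},{"dx":0.1,"dy":0.0,"dz":-0.5,"rx":0.0,"ry":0.0,"rz":0.0,"hand":0.0},{"dx":0.1,"dy":0.0,"dz":-0.5,"rx":0.0,"ry":0.0,"rz":0.0,"hand":0.0},{"dx":0.1,"dy":0.0,"dz":-0.5,"rx":0.0,"ry":0.0,"rz":0.0,"hand":0.0},{"dx":0.1,"dy":0.0,"dz":-0.3,"rx":0.0,"ry":0.0,"rz":0.0,"hand":0.0},{"dx":0.1,"dy":0.0,"dz":-0.2,"rx":0.0,"ry":0.0,"rz":0.0,"hand":0.0},{"dx":0.1,"dy":0.0,"dz":0.0,"rx":0.0,"ry":0.0,"rz":0.0,"hand":0.0},{"dx":0.0,"dy":0.0,"dz":0.0,"rx":0.0,"ry":0.0,"rz":0.0,"hand":0.0}]'
```

```text
t: 20.5
eef_pos: [542.9, 73.3, 104.6]
tool_rot: [1.0, -0.011, 0.0, -0.0]
contact_force: [-0.2, -1.1, -0.6]
finger_gap: 84.9
grasp_force: 0.0
t: 21.17
eef_pos: [571.6, 70.6, 9.0]
tool_rot: [1.0, -0.014, 0.0, 0.0]
contact_force: [0.7, -0.1, -0.5]
finger_gap: 94.1
grasp_force: 0.0
```

```bash
python3 -m crank '[{"dx":0.025,"dy":0.0,"dz":0.02,"rx":0.0,"ry":0.0,"rz":0.0,"hand":0.0},{"dx":0.025,"dy":0.0,"dz":0.02,"rx":0.0,"ry":0.0,"rz":0.0,"hand":0.0},{"dx":0.025,"dy":0.0,"dz":0.02,"rx":0.0,"ry":0.0,"rz":0.0,"hand":0.0},{"dx":0.025,"dy":0.0,"dz":0.0,"rx":0.0,"ry":0.0,"rz":0.0,"hand":0.0},{"dx":0.025,"dy":0.0,"dz":0.0,"rx":0.0,"ry":0.0,"rz":0.0,"hand":0.0},{"dx":0.025,"dy":0.0,"dz":0.0,"rx":0.0,"ry":0.0,"rz":0.0,"hand":0.0},{"dx":0.015,"dy":0.0,"dz":0.0,"rx":0.0,"ry":0.0,"rz":0.0,"hand":0.0},{"dx":0.01,"dy":0.0,"dz":0.0,"rx":0.0,"ry":0.0,"rz":0.0,"hand":0.0}]'
python3 -m crank '[{"dx":0.01,"dy":0.0,"dz":0.0,"rx":0.0,"ry":0.0,"rz":0.0,"hand":0.0},{"dx":0.01,"dy":0.0,"dz":0.0,"rx":0.0,"ry":0.0,"rz":0.0,"hand":0.0},{"dx":0.01,"dy":0.0,"dz":0.0,"rx":0.0,"ry":0.0,"rz":0.0,"hand":0.0},{"dx":0.01,"dy":0.0,"dz":0.0,"rx":0.0,"ry":0.0,"rz":0.0,"hand":0.0},{"dx":0.01,"dy":0.0,"dz":0.0,"rx":0.0,"ry":0.0,"rz":0.0,"hand":0.0},{"dx":0.01,"dy":0.0,"dz":0.0,"rx":0.0,"ry":0.0,"rz":0.0,"hand":0.0},{"dx":0.01,"dy":0.0,"dz":0.0,"rx":0.0,"ry":0.0,"rz":0.0,"hand":0.0},{"dx":0.01,"dy":0.0,"dz":0.0,"rx":0.0,"ry":0.0,"rz":0.0,"hand":0.0}]'
```

```text
t: 21.83
eef_pos: [577.4, 71.4, 11.1]
tool_rot: [1.0, -0.013, -0.0, 0.0]
contact_force: [-0.4, -0.3, -0.8]
finger_gap: 94.2
grasp_force: 0.0
t: 22.5
eef_pos: [580.6, 71.3, 11.1]
tool_rot: [1.0, -0.013, -0.0, 0.0]
contact_force: [-0.3, -0.1, 0.0]
finger_gap: 94.0
grasp_force: 0.0
```

```bash
python3 -m crank '[{"dx":0.01,"dy":0.0,"dz":0.0,"rx":0.0,"ry":0.0,"rz":0.0,"hand":0.0},{"dx":0.01,"dy":0.0,"dz":0.0,"rx":0.0,"ry":0.0,"rz":0.0,"hand":0.0},{"dx":0.01,"dy":0.0,"dz":0.0,"rx":0.0,"ry":0.0,"rz":0.0,"hand":0.0},{"dx":0.01,"dy":0.0,"dz":0.0,"rx":0.0,"ry":0.0,"rz":0.0,"hand":0.0},{"dx":0.01,"dy":0.0,"dz":0.0,"rx":0.0,"ry":0.0,"rz":0.0,"hand":0.0},{"dx":0.01,"dy":0.0,"dz":0.0,"rx":0.0,"ry":0.0,"rz":0.0,"hand":0.0},{"dx":0.01,"dy":0.0,"dz":0.0,"rx":0.0,"ry":0.0,"rz":0.0,"hand":0.0},{"dx":0.01,"dy":0.0,"dz":0.0,"rx":0.0,"ry":0.0,"rz":0.0,"hand":0.0}]'
```

```text
t: 23.17
eef_pos: [583.8, 71.3, 11.1]
tool_rot: [1.0, -0.013, 0.0, 0.0]
contact_force: [0.1, -0.1, 0.3]
finger_gap: 93.9
grasp_force: 0.0
```

```bash
python3 -m crank '[{"dx":0.01,"dy":0.0,"dz":0.0,"rx":0.0,"ry":0.0,"rz":0.0,"hand":0.0},{"dx":0.01,"dy":0.0,"dz":0.0,"rx":0.0,"ry":0.0,"rz":0.0,"hand":0.0},{"dx":0.01,"dy":0.0,"dz":0.0,"rx":0.0,"ry":0.0,"rz":0.0,"hand":0.0},{"dx":0.01,"dy":0.0,"dz":0.0,"rx":0.0,"ry":0.0,"rz":0.0,"hand":0.0},{"dx":0.01,"dy":0.0,"dz":0.0,"rx":0.0,"ry":0.0,"rz":0.0,"hand":0.0},{"dx":0.01,"dy":0.0,"dz":0.0,"rx":0.0,"ry":0.0,"rz":0.0,"hand":0.0},{"dx":0.01,"dy":0.0,"dz":0.0,"rx":0.0,"ry":0.0,"rz":0.0,"hand":0.0},{"dx":0.01,"dy":0.0,"dz":0.0,"rx":0.0,"ry":0.0,"rz":0.0,"hand":0.0}]'
python3 -c "
from station import observe;o=observe();print(o['contact_force'],o['wrist_torque'])"
```

```text
t: 23.83
eef_pos: [583.9, 71.3, 11.1]
tool_rot: [1.0, -0.013, -0.004, 0.0]
contact_force: [-10.9, 0.1, 6.9]
finger_gap: 93.9
grasp_force: 5.0
[-10.91046519   0.08999738   6.85318804] [-0.03450707  1.76807628 -0.0205608 ]
```

The tray stops at exactly the expected depth with 11 N and no yaw moment, so it is still flush. Retreating and handing in.

```bash
python3 -m crank '[{"dx":-0.1,"dy":0.0,"dz":0.0,"rx":0.0,"ry":0.0,"rz":0.0,"hand":0.0},{"dx":-0.3,"dy":0.0,"dz":0.0,"rx":0.0,"ry":0.0,"rz":0.0,"hand":0.0},{"dx":-0.3,"dy":0.0,"dz":0.1,"rx":0.0,"ry":0.0,"rz":0.0,"hand":0.0},{"dx":0.0,"dy":0.0,"dz":0.6,"rx":0.0,"ry":0.0,"rz":0.0,"hand":0.0},{"dx":0.0,"dy":0.0,"dz":0.8,"rx":0.0,"ry":0.0,"rz":0.0,"hand":0.0},{"dx":0.0,"dy":0.0,"dz":0.6,"rx":0.0,"ry":0.0,"rz":0.0,"hand":0.0},{"dx":0.0,"dy":0.0,"dz":0.2,"rx":0.0,"ry":0.0,"rz":0.0,"hand":0.0},{"dx":0.0,"dy":0.0,"dz":0.0,"rx":0.0,"ry":0.0,"rz":0.0,"hand":0.0}]'
python3 -c "
from station import job;print(job.job_done())"
```

```text
t: 24.5
eef_pos: [561.5, 71.4, 106.2]
tool_rot: [1.0, -0.013, 0.004, -0.0]
contact_force: [-0.6, -0.3, -0.2]
finger_gap: 93.9
grasp_force: 0.0
the job is handed in; nothing more can be done
None
```

The tray is flush against the rail and its end stop with the cup still standing on it; the highest force I read was about 16 N, and I handed the job in at about 24.5 s with the gripper clear.

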